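Weigh a canister on the two-pan kitchen balance

TASK

Find the weight of the canister standing on the kitchen balance: take weights from the sloping stand and set them upright on the empty weight plate until the beam rests level, and let go. Any weight you try and do not need goes back on the sloping stand, leaning against its lip as before; leave the canisters and the other things where they are.

Things in the scene. Friction and masses are not known exactly. Their poses are not given: they have to be found in the camera images.
- beam (a joint): Tilt of the balance beam (rad). 0 is level; positive: canister side low, weight plate high; negative: plate low. Starts on its stop at +0.13; stops at +0.13 and -0.13. Between them it is sprung and damped: it settles in about 1 s at 0.09 rad per 100 g of difference between the sides; over about 140 g it lies on a stop.
- plate_top (a point): Centre of the upper face of the weight plate, flat steel, 124 (x) by 184 mm (y), rim 5 mm high, empty at the start. z up; y along the beam to the goods pan; x across it, away from the robot. A linkage keeps it horizontal: face 141 mm above the dresser at the start, 125 mm when level, 109 mm fully down. Weights may stand anywhere on it with the same effect.
- pan_top (a point): Centre of the floor of the round goods pan, 150 mm across, rim 10 mm high, 250 mm from the plate's centre on the other end of the beam; axes as the plate's. The canister to be weighed stands here and stays here; it comes to a whole number of 100 g to within 2 percent, from 300 to 700 g.
- rack: Sloping wooden weight stand, fixed, 290 mm wide (y). Origin: centre of its underside; z up, x from its low edge (facing the balance) to its high edge. The board rises towards +x at 34 degrees, so the weights lean 34 degrees towards -x. Board and 22 mm lip meet at x -50, z 30 mm; the board runs 110 mm up from there. Weights at y -90, 0, 90 mm, order varies; let go on the slope, a weight slides to the lip.
- large_c (a point): Solid turned aluminium weight, 400 g, the largest of three: a plain cylinder 54 mm across, 62 mm tall, with a knob 27 mm across and 13 mm high on top (75 mm in all). Starts on the sloping stand, foot on the board, side against the lip. The point is on its axis half-way up the total height; z is its axis, foot to knob.
- medium_c (a point): Solid turned aluminium weight, 200 g, the middle one of three: a plain cylinder 40 mm across, 55 mm tall, with a knob 20 mm across and 12 mm high on top (67 mm in all). Starts on the sloping stand, foot on the board, side against the lip. The point is on its axis half-way up the total height; z is its axis, foot to knob.
- small_c (a point): Solid turned aluminium weight, 100 g, the smallest of three: a plain cylinder 30 mm across, 48 mm tall, with a knob 15 mm across and 12 mm high on top (60 mm in all). Starts on the sloping stand, foot on the board, side against the lip. The point is on its axis half-way up the total height; z is its axis, foot to knob.
- canister_a_c (a point): Centre of one of three look-alike white stoneware canisters with wooden lids, 93 mm across, 142 mm tall; the point is 71 mm above its foot, z up. One of the three (which one varies) stands on the goods pan, the others on the bamboo riser at the right. Each holds a different amount, unseen.
- canister_b_c (a point): Centre of one of three look-alike white stoneware canisters with wooden lids, 93 mm across, 142 mm tall; the point is 71 mm above its foot, z up. One of the three (which one varies) stands on the goods pan, the others on the bamboo riser at the right. Each holds a different amount, unseen.
- canister_c_c (a point): Centre of one of three look-alike white stoneware canisters with wooden lids, 93 mm across, 142 mm tall; the point is 71 mm above its foot, z up. One of the three (which one varies) stands on the goods pan, the others on the bamboo riser at the right. Each holds a different amount, unseen.
- mug_c (a point): Speckled grey stoneware mug, 84 mm across, 95 mm tall, with a handle, behind the weight plate. It stands on the dresser as a bystander and is to be left alone. The point is at its centre, 47 mm above its underside.
- sugar_bowl_c (a point): Small white sugar bowl, 100 mm across, 55 mm tall, near the robot. It stands on the dresser as a bystander and is to be left alone. The point is at its centre, 27 mm above its underside.
- scoop_c (a point): White plastic measuring scoop, about 140 mm long, 34 mm tall, lying in front of the balance. It stands on the dresser as a bystander and is to be left alone. The point is at its centre, 17 mm above its underside.
- cafetiere_c (a point): Glass cafetiere in a steel frame, plunger raised, 100 mm across, 271 mm tall, on the kettle tray at the left. It stands on the dresser as a bystander and is to be left alone. The point is at its centre, 80 mm above its underside.
- tin_c (a point): Steel biscuit tin 136 by 186 mm, 82 mm tall, lid held by a spring clip, on the kettle tray at the left. It stands on the dresser as a bystander and is to be left alone. The point is at its centre, 41 mm above its underside.
Not all that is in view belongs to the job. Leave any orange or purple look-alike of the part that bears small_c alone.

How it is judged:
By the outcome, as a careful person would: the job done as asked, in the order asked, and still so for the second after the job is handed in, with the robot touching nothing.
It also fails if it takes over 72 s, if anything falls off the work surface, if the arm or the gripper's body presses on something with over 40 N, if the wrist force passes 120 N, or if a joint passes its speed limit or range.

ROBOT

A 6-joint arm with a two-finger parallel gripper is mounted at the origin on the work surface. World frame = base frame: x ahead of the robot, y to its left, z up, the work surface at z = 0. Lengths are in mm, angles in rad, forces in N, time in s.
With the tool pointing down it reaches from about 350 to 775 mm from the base axis. Payload 7.3 kg.
Tool frame: the origin (TCP) lies between the finger pads; the fingertips stand 8 mm ahead of it and the grasp point (between the pads) lies 11 mm behind it; y points along the fingers, z is the direction in which the jaws open and shut, and the axes are right-handed (so a half turn about y gives the same grasp; the last joint's range is limited). The gripper opens to 92 mm and grips with 3 to 60 N. Pads are 19 mm wide; open, the fingers measure 130 mm over their backs; the gripper's body (75 mm by 190 mm) begins 47 mm behind the grasp point.
Start: joints at [-1.275, 0.342, 1.524, -0, 1.275, -0.146], TCP at [224.497, -474.6, 234.741] pointing down, gripper open.
Joint ranges: [-2.53, 2.53], [-0.77, 2.02], [0.04, 2.7], [-1, 4.14], [0.28, 2.66], [-3.11, 3.11]. Speed limits (rad/s): [2.57, 2.57, 3.14, 3.14, 3.14, 3.14].

INTERFACE

Orientations are given as [roll, pitch, yaw] about the fixed x, y, z axes, in that order (R = Rz(yaw) Ry(pitch) Rx(roll)).
In Python, from plant import bot, vision, job gives the robot as it stands. The module is installed in compiled form; this text tells all that it offers.
- The arm moves only by the tool arm_command, never from a script. Its argument "deltas" is a list of rows, each a list of 4 numbers: the shift along the tool's x, y, z in m, then the turn about the tool's y in degrees. In form: [[x, y, z, twist], ...]. A call has 1 to 5 rows; each row shifts and turns the commanded pose from where the row before left it, along the tool's axes as they then stand; what a row does not reach is not made up. A row lasts 1/10 s, in which the tool goes at most 50 mm and 8.59 degrees, less where a joint would pass 70% of its speed; a pose out of reach is approached as far as the arm can. A call is refused whole if a number of a shift passes 0.05 or a number of a turn 8.59, either way. A call with a gripper value outside its range is refused whole. "claw" is the closure in counts, from 0 (fully open) to 255 (shut), set as the call begins (left out, the last holds). The fingers move at their own pace and stop on an object; the grip force is fixed at half the most. Time passes only in rows, so rows that do not move let the fingers close. It gives the time, the measured TCP pose, the force and the opening at its end, in the units of the state.
- bot.get_obs(): the state, without advancing time (a new reading comes with each control period).
- vision.capture(name): name is "side" or "top" or "wrist"; returns a dict with "img" (420x560x3 uint8, red, green, blue), "camera_matrix" (3x3 intrinsics, pixels), "world_to_cam" (4x4, takes a point from world to camera coordinates); the wrist camera has in their place "mount" (4x4, takes a point from camera to tool coordinates, whose origin is the TCP and whose axes are the tool frame's). Camera axes: x right, y down, z forward; pixel columns grow to the right and rows downward; lengths in mm; the calibration is good to about 2 mm. A picture is of the moment at which its call begins: read the wrist's pose just before it. There is no depth.
- job.close_job(): hands the job in, once; it reports no verdict.
Trained networks look in a picture, given as the dict that the camera call returned (one of the last four; its "shot" number tells which), for a name from the list of things; names that differ only in an ending like _2 or _b are one class to them, and where a whole thing is asked for, a point or a joint stands for the part that bears it (a point fixed in the world has none). Each returns a list of dicts, best first, with "confidence" (0 to 1); they miss things now and then, are a little off and sometimes report something else, mostly with a low value. They report only what shows in the picture. A call takes as long as a camera call. They do not tell look-alikes from the thing itself.
- vision.find_in(picture, name): "xyz" ([x, y, z] in mm, in the coordinates of the camera as it stood for that picture, good to about 4 mm: the middle of the surface that is visible of it).
- vision.regions_of(picture, name): "mask" (420x560 bool, what is visible of it).
The state is a dict: "time": time; "joint_positions": joint angles; "dq": joint speeds; "tau": joint torques, N m; "tool_pos": TCP position; "tcp_rot": TCP orientation; "contact_force": force on the tool from outside, world axes, zero at the start; "moment": the same for the moment, N m; "grip_width": finger opening in mm.
Only numpy, scipy, OpenCV 4.12 (cv2) and the standard library are available. Lean on these libraries where they do the work, as an engineer would, in place of code of your own. Each camera call takes 0.05 s, during which the arm holds its last target. There are 200 camera calls.

## Working session

There is one attempt and no reset: what is moved stays moved. The work goes in short steps, Python scripts to look and compute and a tool call to move; the robot and the scene stay as the last step left them, time stands still between calls to the robot, and variables do not carry over. Pictures are saved under pics/ and viewed, about 8 in all and at most 12, crops included, and the job is handed in when it is done.

Besides the shell and the picture viewer there is one more tool, called as name(argument=value, ...) on one line, values as JSON. arm_command: Moves the arm, as the interface text tells. Its arguments: {"type":"object","properties":{"deltas":{"type":"array","items":{"type":"array","items":{"type":"number"}}},"claw":{"type":"number"}},"required":["deltas"]}

```bash
mkdir -p pics; cat > h.py <<'E'
from plant import bot, vision, job
import numpy as np, cv2
from scipy.spatial.transform import Rotation as R
def w(p,c): # cam->world
    T=np.linalg.inv(p['world_to_cam']); return (T@np.r_[c,1])[:3]
def ww(p,c,o):
    q=p['mount']@np.r_[c,1]; return R.from_euler('xyz',o['tcp_rot']).apply(q[:3])+o['tool_pos']
def save(p,n,crop=None,f=1):
    im=p['img'][:,:,::-1]
    if crop: a,b,c,d=crop; im=im[b:d,a:c]
    cv2.imwrite('pics/'+n,cv2.resize(im,None,fx=f,fy=f))
def px(p,X):
    q=p['world_to_cam']@np.r_[X,1]; u=p['camera_matrix']@q[:3]; return u[:2]/u[2]
E
python3 - <<'E'
from h import *
o=bot.get_obs(); print(o)
for n in ['top','side']:
    p=vision.capture(n); save(p,n+'0.png')
    print(n, p['world_to_cam'].tolist())
    for t in ['large_c','medium_c','small_c','canister_a_c','mug_c','rack','beam','sugar_bowl_c','scoop_c','cafetiere_c','tin_c','plate_top']:
        try:
            for d in vision.find_in(p,t)[:4]: x=w(p,d['xyz']); print(t,round(d['confidence'],2),x.round(),px(p,x).round())
        except Exception as e: print(t,e)
E
```

```text
{'time': 0.0, 'joint_positions': array([-1.27498672e+00,  3.42695083e-01,  1.52505407e+00,  4.92630042e-06,
        1.27541156e+00, -1.45994038e-01]), 'dq': array([ 0.00106748,  0.00125866, -0.00093053,  0.00075961, -0.0014867 ,
        0.00099523]), 'tau': array([ 6.16506495e-04, -4.31245852e+01, -2.44224644e+01,  7.17214379e-02,
        5.58446324e-02, -1.31451679e-04]), 'tool_pos': array([ 224.37615346, -474.17638448,  234.0463793 ]), 'tcp_rot': array([-1.57234702e+00,  2.32776211e-04, -2.69979063e+00]), 'contact_force': array([-0.26015941,  0.12740179,  0.64497949]), 'moment': array([ 0.01732546, -0.05157432, -0.01513468]), 'grip_width': 91.64158012911619}
top [[-0.02846410999620717, -0.9995947218217313, -0.0004319123290750905, 14.881280283220674], [-0.9917997822221282, 0.028295994890658364, -0.12462956574299387, 587.7572486432941], [0.1245912774886878, -0.003119099114172396, -0.9922032477242014, 1622.0773189199417], [0.0, 0.0, 0.0, 1.0]]
large_c 0.72 [ 537. -235.   95.] [342. 218.]
small_c 0.73 [573. 325. 108.] [190. 212.]
small_c 0.6 [ 606. -110.   29.] [307. 203.]
small_c 0.51
[... 739 characters left out ...]
0]]
large_c 0.56 [ 540. -256.   88.] [294. 273.]
large_c 0.55 [596. 318. 110.] [274. 146.]
medium_c 0.59 [ 455. -264.   78.] [268. 281.]
small_c 0.63 [ 610. -127.   27.] [304. 248.]
small_c 0.56 [ 724. -151.   27.] [338. 248.]
small_c 0.48 [ 625. -232.   69.] [318. 265.]
canister_a_c 0.62 [591. 311. 206.] [274. 128.]
mug_c 0.71 [770. -20.  57.] [341. 212.]
rack 0.78 [ 540. -319.   48.] [298. 297.]
beam 0.92 [563. 121. 142.] [276. 176.]
sugar_bowl_c 0.83 [392.  12.  32.] [235. 226.]
scoop_c 0.73 [398. 133.  30.] [233. 201.]
cafetiere_c 0.65 [552. 519. 139.] [255. 111.]
tin_c 0.6 [396. 516.  86.] [219. 126.]
tin_c 0.56 [ 455. -265.   80.] [268. 281.]
plate_top 0.59 [551.  95. 142.] [275. 182.]
```

```bash
python3 - <<'E'
import cv2,numpy as np
a=cv2.imread('pics/top0.png')[130:310,130:430]; b=cv2.imread('pics/side0.png')[100:340,190:400]
a=cv2.resize(a,None,fx=2,fy=2,interpolation=3)
b=cv2.resize(b,(525,600),interpolation=3)
cv2.imwrite('pics/v1.png',a);cv2.imwrite('pics/v2.png',b)
E
```

```text
(no output)
```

View pics/v1.png

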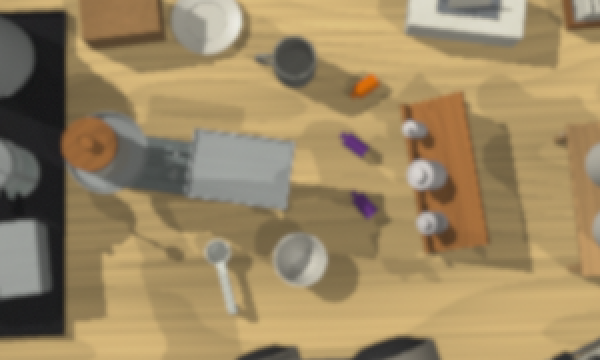

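View pics/v2.png

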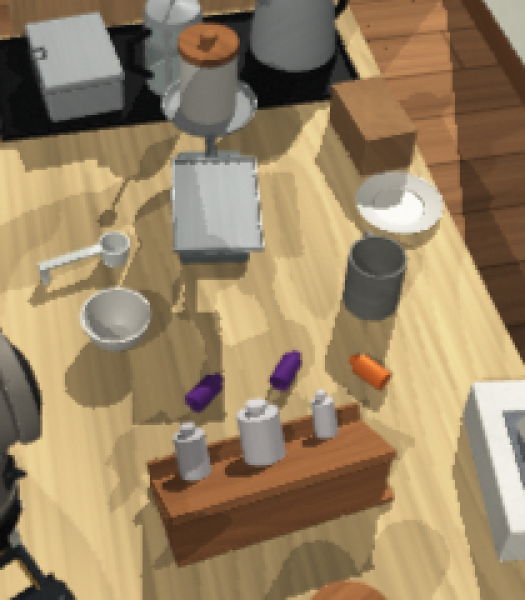

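The wanted weights are the grey ones on the stand. In the side view they are small (318,265), large (294,273) and medium (268,281). The look-alikes to avoid are two purple ones lying at about side (272,256) and (304,248), and an orange one at (338,248). The large weight goes first, since it is needed for 400–700 g. I'm moving over the stand for a close look.

arm_command(deltas=[[-0.048,0,-0.01,0],[-0.048,0,-0.01,0],[-0.048,0,-0.01,0],[-0.048,0,-0.01,0],[-0.048,0,-0.01,0]], claw=0)

```text
time: 1.8
tool_pos: [421.4, -325.5, 234.9]
tcp_rot: [-1.57, 0.0, -2.7]
contact_force: [0.4, -0.5, -0.7]
grip_width: 92.2
```

arm_command(deltas=[[-0.048,0,-0.01,0],[-0.048,0,-0.01,0],[-0.048,0,-0.01,0],[0,0,0,-8.4],[0,0,0,-8.4]])

```text
time: 2.3
tool_pos: [538.6, -236.5, 234.3]
tcp_rot: [-1.571, -0.0, -2.398]
contact_force: [-0.4, -0.6, 0.4]
grip_width: 91.8
```

arm_command(deltas=[[0,0,0,-8.4],[0,0,0,-8.4],[0,0,0,-8.4],[0,0,0,-8.4],[0,0,0,-8.4]])

```text
time: 2.8
tool_pos: [537.4, -238.1, 234.6]
tcp_rot: [-1.571, -0.0, -1.667]
contact_force: [-0.1, -0.4, -0.3]
grip_width: 91.7
```

arm_command(deltas=[[0,0,0,-8.4],[0,0,0,-8.4],[0,0,0,0],[0,0,0,0]])

```text
time: 3.2
tool_pos: [537.4, -238.1, 234.7]
tcp_rot: [-1.571, -0.0, -1.384]
contact_force: [0.3, -0.1, 0.6]
grip_width: 91.6
```

```bash
python3 - <<'E'
from h import *
o=bot.get_obs(); p=vision.capture('wrist'); save(p,'w1.png')
print(p['mount'].round(3).tolist(),p['camera_matrix'].tolist())
for t in ['large_c','medium_c','small_c','rack']:
    for d in vision.find_in(p,t)[:3]:
        x=d['xyz'];u=p['camera_matrix']@x;print(t,round(d['confidence'],2),ww(p,x,o).round(),(u[:2]/u[2]).round())
E
```

```text
[[-0.001, 0.969, 0.249, -66.457], [-0.0, -0.249, 0.969, -149.47], [1.0, 0.001, 0.001, -0.857], [0.0, 0.0, 0.0, 1.0]] [[362.74292580356774, 0.0, 280.0625922642528], [0.0, 362.74292580356774, 211.2917286236936], [0.0, 0.0, 1.0]]
large_c 0.87 [ 540. -233.  101.] [285. 198.]
medium_c 0.59 [ 454. -245.   88.] [181. 189.]
small_c 0.92 [ 614. -117.   27.] [386.  76.]
small_c 0.65 [ 719. -140.   28.] [487. 122.]
small_c 0.62 [ 493. -129.   25.] [256.  64.]
rack 0.55 [ 537. -277.   58.] [272. 232.]
```

View pics/w1.png

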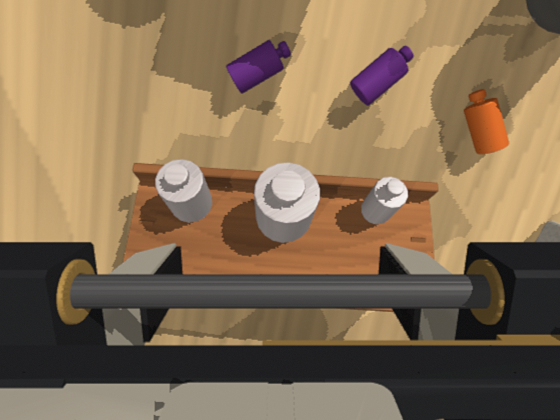

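```bash
cat >> h.py <<'E'
def ray(p,o,u,v,z):
    d=np.linalg.inv(p['camera_matrix'])@[u,v,1]; a=ww(p,np.zeros(3),o); b=ww(p,d,o)-a
    return a+b*(z-a[2])/b[2]
E
python3 - <<'E'
from h import *
o=bot.get_obs(); p=vision.capture('wrist')
L=ray(p,o,288,187,107.3);M=ray(p,o,177,174,96.7);S=ray(p,o,396,187,88.1)
print(L,M,S)
a=ray(p,o,135,165,48);b=ray(p,o,437,184,48);print('lip',a,b,np.linalg.norm(b-a))
th=np.arctan2(*(b-a)[[1,0]]);print(np.degrees(th))
ex=np.array([np.sin(th),-np.cos(th)]);ey=-np.array([np.cos(th),np.sin(th)])
print(ex)
for n,X,lx in (('L',L,-69.5),('M',M,-33.4-.559*67),('S',S,-37.6-.559*60)):
    print(n,'origin est',X[:2]-lx*ex, 'along y', X[:2]@ey)
print(np.degrees(o['tcp_rot']), R.from_euler('xyz',o['tcp_rot']).as_matrix().round(3))
E
```

```text
[ 540.01155651 -222.54763827  107.3       ] [ 451.69416598 -230.85936271   96.7       ] [ 628.98440038 -209.06610986   88.1       ]
lip [ 400.22459006 -239.67794537   48.        ] [ 680.22912344 -203.91306662   48.        ] 282.27940992295066
7.278955109667155
[ 0.12670027 -0.99194105]
L origin est [ 548.8172256  -291.48754103] along y -507.4627817948452
M origin est [ 460.67126054 -301.1413617 ] along y -418.8040392049793
S origin est [ 637.99785792 -279.63279593] along y -597.4267110367771
[-9.00008845e+01 -2.34288471e-03 -7.91638689e+01] [[ 0.188 -0.     0.982]
 [-0.982 -0.     0.188]
 [ 0.    -1.    -0.   ]]
```

arm_command(deltas=[[0.0,0,0.0,3.8],[0.0066,0.0,0.0045,0],[0,0.05,0,0],[0,0.05,0,0],[0,0,0,0]], claw=47)

```text
time: 4.0
tool_pos: [539.3, -242.3, 128.3]
tcp_rot: [-1.581, 0.008, -1.446]
contact_force: [-0.4, -0.3, -0.9]
grip_width: 74.9
```

arm_command(deltas=[[0,0.03,0,0],[0,0.02,0,0],[0,0.02,0,0],[0,0,0,0],[0,0,0,0]])

```text
time: 4.5
tool_pos: [543.8, -244.9, 66.6]
tcp_rot: [-1.569, -0.001, -1.446]
contact_force: [0.3, -0.7, 0.6]
grip_width: 75.3
```

arm_command(deltas=[[0,0.0,0,0],[0,0.0,0,0],[0,0,0,0],[0,0,0,0],[0,0,0,0]], claw=255)

```text
time: 5.0
tool_pos: [543.1, -244.3, 65.7]
tcp_rot: [-1.57, -0.001, -1.447]
contact_force: [-1.1, 0.9, 6.5]
grip_width: 53.5
```

```bash
python3 - <<'E'
from h import *
for n in ['top','side']:
    p=vision.capture(n); save(p,n+'1.png')
p=vision.capture('side');save(p,'s1.png',(200,120,400,340),2.7)
# plate refine: plate edges in first top image
E
python3 -c "
import cv2
a=cv2.imread('pics/top0.png')[180:250,190:290];cv2.imwrite('pics/plate.png',cv2.resize(a,None,fx=7,fy=7,interpolation=2))"
```

```text
(no output)
```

View pics/plate.png

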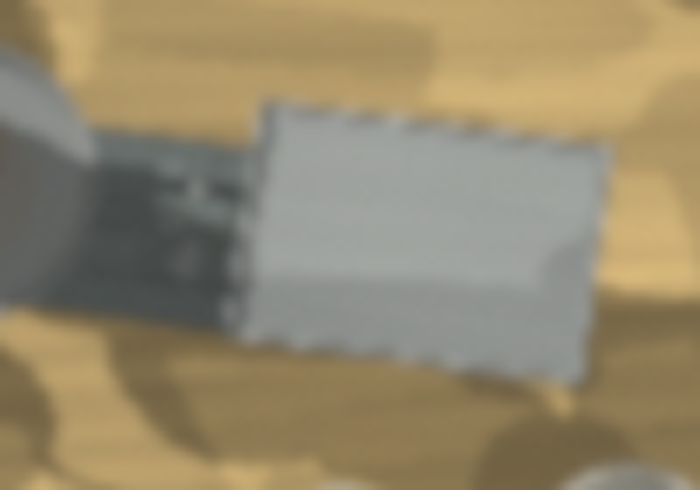

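```bash
python3 - <<'E'
from h import *
p=vision.capture('top'); T=np.linalg.inv(p['world_to_cam']);K=np.linalg.inv(p['camera_matrix'])
q=[]
for u,v in [(265,102),(610,148),(580,383),(237,338)]:
    d=T[:3,:3]@(K@[u/7+190,v/7+180,1]); a=T[:3,3]; x=a+d*(146-a[2])/d[2]; q.append(x); print(x.round(1))
q=np.array(q);print(q.mean(0),[np.linalg.norm(q[i]-q[i-1]) for i in range(4)],np.degrees(np.arctan2(*(q[0]-q[1])[:2])))
E
```

```text
[628.5 180.7 146. ]
[599.5   3.9 146. ]
[479.3  22.5 146. ]
[507.2 196.7 146. ]
[553.61033911 100.94471591 146.        ] [np.float64(122.3492909389516), np.float64(179.19306651400555), np.float64(121.6858892564848), np.float64(176.36541741890247)] 9.30293511046426
```

arm_command(deltas=[[0,-0.02,0,0],[0,-0.04,0,0],[0,-0.05,0,0],[0,-0.045,0,0],[0,0,0,0]])

```text
time: 5.7
tool_pos: [545.1, -245.5, 226.4]
tcp_rot: [-1.562, -0.008, -1.447]
contact_force: [0.8, -0.9, -3.5]
grip_width: 53.8
```

arm_command(deltas=[[-0.047,0,0.008,0],[-0.047,0,0.008,0],[-0.047,0,0.008,0],[-0.047,0,0.008,0],[-0.047,0,0.008,0]])

```text
time: 6.2
tool_pos: [552.2, -4.1, 218.0]
tcp_rot: [-1.574, 0.001, -1.447]
contact_force: [-0.1, 0.0, -3.1]
grip_width: 53.8
```

arm_command(deltas=[[-0.047,0,0.008,0],[-0.047,0,0.008,0],[-0.047,0,0.008,0],[0,0,0,0],[0,0,0,0]])

```text
time: 6.7
tool_pos: [558.6, 138.0, 217.9]
tcp_rot: [-1.574, -0.0, -1.444]
contact_force: [-0.7, -0.4, -4.9]
grip_width: 53.7
```

```bash
python3 - <<'E'
from h import *
p=vision.capture('wrist'); q=vision.capture('side')
a=p['img'][:,:,::-1];b=cv2.resize(q['img'][90:300,180:390,::-1],(420,420),interpolation=3)
cv2.imwrite('pics/c1.png',cv2.resize(np.hstack([a[60:400,100:460],b[:340]]),None,fx=1,fy=1))
E
```

```text
(no output)
```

View pics/c1.png

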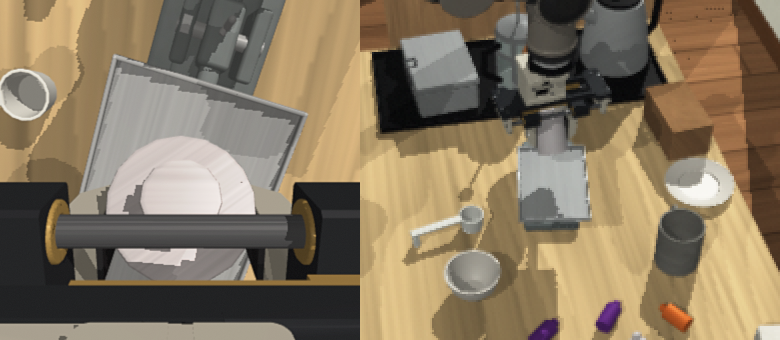

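The weight still leans in the grip. I'll stand it upright against bare dresser at about (548,-62), then carry it to the plate.

arm_command(deltas=[[0.049,0,-0.009,0],[0.049,0,-0.009,0],[0.049,0,-0.009,0],[0.049,0,-0.009,0],[0,0.04,0,0]])

```text
time: 7.3
tool_pos: [550.8, -70.8, 184.0]
tcp_rot: [-1.56, -0.007, -1.455]
contact_force: [2.2, 1.2, -4.1]
grip_width: 53.5
```

arm_command(deltas=[[0,0.05,0,0],[0,0.05,0,0],[0,0.024,0,0],[0,0,0,0],[0,0,0,0]])

```text
time: 7.8
tool_pos: [548.4, -63.2, 56.2]
tcp_rot: [-1.571, -0.0, -1.448]
contact_force: [-0.5, 0.8, -3.3]
grip_width: 53.5
```

arm_command(deltas=[[0,0.006,0,0],[0,0.006,0,0],[0,0,0,0],[0,0,0,0]])

```text
time: 8.2
tool_pos: [548.4, -62.0, 44.2]
tcp_rot: [-1.57, -0.0, -1.446]
contact_force: [-0.1, -0.1, -4.3]
grip_width: 53.5
```

arm_command(deltas=[[0,0.005,0,0],[0,0.003,0,0],[0,0,0,0]])

```text
time: 8.5
tool_pos: [548.2, -62.0, 35.4]
tcp_rot: [-1.571, -0.0, -1.447]
contact_force: [0.1, -0.1, -3.7]
grip_width: 53.6
```

arm_command(deltas=[[0,0.003,0,0],[0,0,0,0]])

```text
time: 8.7
tool_pos: [548.5, -62.1, 34.4]
tcp_rot: [-1.57, -0.001, -1.446]
contact_force: [-4.0, 0.5, 12.6]
grip_width: 53.3
```

arm_command(deltas=[[0.005,0.001,0,0],[0.006,0.0015,0,0],[0.005,0.002,0,0],[0,0,0,0]])

```text
time: 9.1
tool_pos: [550.9, -78.0, 29.8]
tcp_rot: [-1.569, -0.0, -1.447]
contact_force: [-2.6, 1.4, 10.1]
grip_width: 53.4
```

arm_command(deltas=[[0.004,0.002,0,0],[0.004,0.002,0,0],[0.003,0.002,0,0],[0,0,0,0]])

```text
time: 9.5
tool_pos: [552.4, -89.0, 23.9]
tcp_rot: [-1.569, -0.001, -1.447]
contact_force: [-2.2, 0.9, 9.7]
grip_width: 53.6
```

```bash
python3 - <<'E'
from h import *
p=vision.capture('wrist'); q=vision.capture('side')
print(bot.get_obs()['contact_force'])
a=p['img'][:,:,::-1];b=cv2.resize(q['img'][140:280,230:370,::-1],(420,420),interpolation=3)
cv2.imwrite('pics/c2.png',np.hstack([a[60:400,100:460],b[:340]]))
E
```

```text
[-2.91810071  0.10566737 10.24032453]
```

View pics/c2.png

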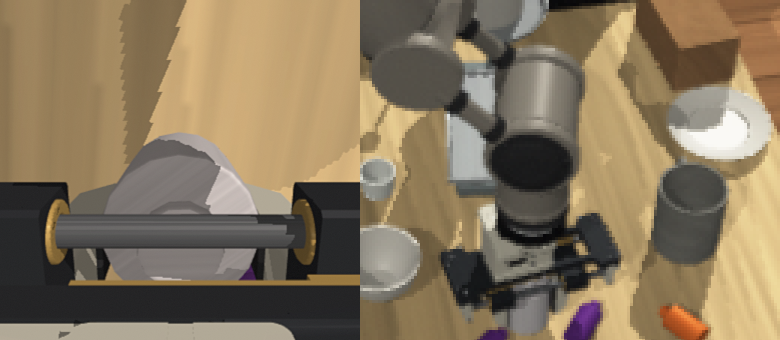

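arm_command(deltas=[[0.003,0.002,0,0],[0.0,0.001,0,0],[0,0,0,0]])

```text
time: 9.9
tool_pos: [552.9, -91.9, 22.0]
tcp_rot: [-1.568, -0.001, -1.447]
contact_force: [-4.0, 1.9, 18.7]
grip_width: 53.5
```

```bash
python3 - <<'E'
from h import *
p=vision.capture('wrist'); q=vision.capture('top')
a=p['img'][150:350,180:390,::-1];b=cv2.resize(q['img'][170:250,260:350,::-1],(450,400),interpolation=3)
cv2.imwrite('pics/c3.png',np.hstack([cv2.resize(a,(420,400),interpolation=3)]))
E
```

```text
(no output)
```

View pics/c3.png

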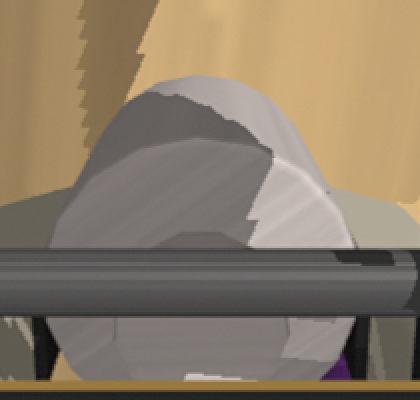

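About 14° of lean is left, so opening here will let it drop upright. I'll regrip it higher afterwards.

arm_command(deltas=[[0,-0.002,0,0],[0,0,0,0],[0,0,0,0]], claw=60)

```text
time: 10.3
tool_pos: [552.5, -91.8, 21.6]
tcp_rot: [-1.569, -0.0, -1.447]
contact_force: [1.0, 1.5, 3.9]
grip_width: 69.1
```

arm_command(deltas=[[0.0,-0.012,0,0],[0.0,0.0,0,0],[0,0,0,0]])

```text
time: 10.6
tool_pos: [552.0, -92.0, 33.5]
tcp_rot: [-1.571, -0.0, -1.447]
contact_force: [-0.2, 1.3, -0.4]
grip_width: 69.9
```

```bash
python3 - <<'E'
from h import *
o=bot.get_obs();print(o['tool_pos'],o['contact_force'],o['grip_width'])
p=vision.capture('wrist')
for d in vision.find_in(p,'large_c'): print(d['confidence'],ww(p,d['xyz'],o))
a=p['img'][120:350,160:410,::-1]
cv2.imwrite('pics/c4.png',cv2.resize(a,None,fx=1.8,fy=1.8,interpolation=3))
E
```

```text
[551.95593392 -91.95889361  33.47770548] [-0.23183007  1.29342626 -0.40380674] 69.92269923092003
0.91 [552.20605957 -74.21038772  63.95169679]
```

View pics/c4.png

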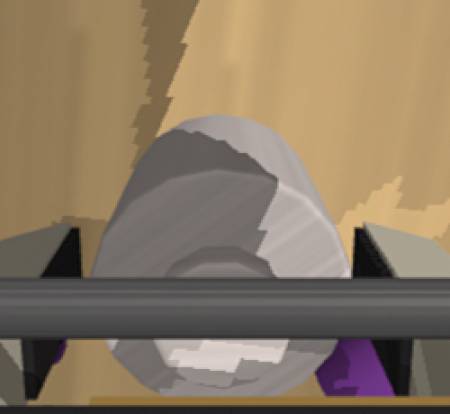

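arm_command(deltas=[[-0.007,0.0,0,0],[0,0.007,0,0],[0,0,0,0]])

```text
time: 11.0
tool_pos: [550.2, -84.3, 25.1]
tcp_rot: [-1.573, 0.001, -1.446]
contact_force: [-0.9, 0.0, 0.4]
grip_width: 70.2
```

arm_command(deltas=[[0,0,0,0],[0,0,0,0],[0,0,0,0],[0,0,0,0]], claw=255)

```text
time: 11.4
tool_pos: [551.4, -85.0, 26.3]
tcp_rot: [-1.57, -0.0, -1.447]
contact_force: [1.2, 0.3, -1.8]
grip_width: 53.8
```

arm_command(deltas=[[0,-0.045,0,0],[0,-0.05,0,0],[0,-0.05,0,0],[0,-0.035,0,0],[0,0,0,0]])

```text
time: 11.9
tool_pos: [553.2, -85.5, 211.4]
tcp_rot: [-1.562, -0.004, -1.447]
contact_force: [0.2, -0.1, -3.9]
grip_width: 53.8
```

arm_command(deltas=[[-0.0445,0,0.0073,0],[-0.0445,0,0.0073,0],[-0.0445,0,0.0073,0],[-0.0445,0,0.0073,0],[-0.0445,0,0.0073,0]])

```text
time: 12.4
tool_pos: [558.4, 142.0, 203.8]
tcp_rot: [-1.575, -0.0, -1.447]
contact_force: [2.3, 0.5, -4.2]
grip_width: 53.8
```

arm_command(deltas=[[0,0.0,0,0],[0,0.02,0,0],[0,0.014,0,0],[0,0,0,0],[0,0,0,0]])

```text
time: 12.9
tool_pos: [559.1, 139.9, 171.1]
tcp_rot: [-1.574, -0.0, -1.447]
contact_force: [-0.8, -0.2, -3.5]
grip_width: 53.7
```

arm_command(deltas=[[0,0.003,0,0],[0,0.003,0,0],[0,0.002,0,0],[0,0,0,0]])

```text
time: 13.3
tool_pos: [559.9, 140.2, 164.3]
tcp_rot: [-1.57, -0.0, -1.447]
contact_force: [-0.2, -0.7, -1.3]
grip_width: 53.8
```

arm_command(deltas=[[0,0.0,0,0],[0,0.0,0,0],[0,0,0,0]], claw=60)

```text
time: 13.6
tool_pos: [559.9, 140.6, 164.7]
tcp_rot: [-1.57, 0.0, -1.447]
contact_force: [-0.2, -0.2, 0.2]
grip_width: 69.5
```

arm_command(deltas=[[0,-0.03,0,0],[0,-0.05,0,0],[0,-0.03,0,0],[0,0,0,0],[0,0,0,0]])

```text
time: 14.1
tool_pos: [559.8, 140.6, 274.6]
tcp_rot: [-1.569, -0.0, -1.447]
contact_force: [-0.0, 0.2, -0.4]
grip_width: 70.2
```

arm_command(deltas=[[0.047,0,-0.019,0],[0.047,0,-0.019,0],[0.047,0,-0.019,0],[0.047,0,-0.019,0],[0.047,0,-0.019,0]])

```text
time: 14.6
tool_pos: [493.9, -102.5, 272.5]
tcp_rot: [-1.574, 0.001, -1.446]
contact_force: [1.2, -0.3, -0.0]
grip_width: 70.0
```

arm_command(deltas=[[0.047,0,-0.019,0],[0.047,0,-0.019,0],[0.047,0,-0.019,0],[0,0,0,0]])

```text
time: 15.0
tool_pos: [454.5, -250.9, 272.1]
tcp_rot: [-1.574, 0.001, -1.453]
contact_force: [-0.2, 0.6, 0.3]
grip_width: 70.2
```

```bash
python3 - <<'E'
from h import *
q=vision.capture('side'); save(q,'side2.png'); p=vision.capture('top'); save(p,'top2.png')
for d in vision.find_in(q,'large_c'): print(d['confidence'],w(q,d['xyz']))
for z in (109,118,125,132,141): print(z, [px(q,[x,y,z+5]).round(1) for x,y in ((628.5,180.7),(599.5,3.9),(479.3,22.5),(507.2,196.7))])
a=cv2.imread('pics/side0.png')[110:230,230:330];b=q['img'][110:230,230:330,::-1]
cv2.imwrite('pics/c5.png',cv2.resize(np.hstack([a,b]),None,fx=4,fy=4,interpolation=3))
E
```

```text
0.42 [593.95175811 325.49028979 265.55797004]
109 [array([290.3, 167.9]), array([293.6, 203.4]), array([258.6, 204.6]), array([257.7, 169.4])]
118 [array([290.4, 166.2]), array([293.7, 201.7]), array([258.6, 202.8]), array([257.6, 167.6])]
125 [array([290.5, 164.8]), array([293.8, 200.3]), array([258.5, 201.4]), array([257.6, 166.2])]
132 [array([290.5, 163.4]), array([293.9, 198.9]), array([258.5, 200.1]), array([257.5, 164.8])]
141 [array([290.6, 161.6]), array([294. , 197.2]), array([258.4, 198.3]), array([257.5, 163. ])]
```

View pics/c5.png

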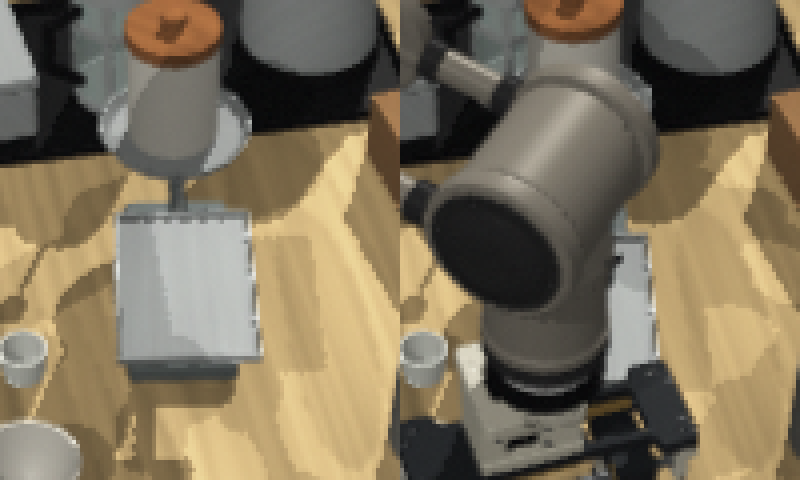

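```bash
python3 - <<'E'
from h import *
a=cv2.imread('pics/side0.png');b=cv2.imread('pics/side2.png')
s=8
for (x0,y0,x1,y1) in [(258,106,290,128)]:
    t=cv2.resize(a[y0:y1,x0:x1],None,fx=s,fy=s,interpolation=2)
    g=cv2.resize(b[y0-14:y1+8,x0-6:x1+6],None,fx=s,fy=s,interpolation=2)
    r=cv2.matchTemplate(g,t,cv2.TM_CCOEFF_NORMED);_,m,_,l=cv2.minMaxLoc(r);print(m,l[0]/s-6,l[1]/s-14)
for dz in(0,16,27,32): print(dz,px({'world_to_cam':vision.capture('side')['world_to_cam'],'camera_matrix':vision.capture('side')['camera_matrix']},[590,340,240+dz]))
E
```

```text
0.7241159081459045 0.125 -6.0
0 [271.9090175  116.19167423]
16 [271.91360786 112.68258599]
27 [271.91680301 110.24005649]
32 [271.91826609 109.12160694]
```

The beam reads about -0.09, so the canister is 300 g and needs medium plus small. The large weight goes back last. Taking the medium one now.

arm_command(deltas=[[0,0.05,0,0],[0,0.05,0,0],[0,0.05,0,0],[0,0.035,0,0],[0,0,0,0]], claw=75)

```text
time: 16.05
tool_pos: [454.4, -244.0, 85.1]
tcp_rot: [-1.578, 0.007, -1.446]
contact_force: [-0.4, 0.1, -0.0]
grip_width: 64.9
```

arm_command(deltas=[[0,0.02,0,0],[0,0.01,0,0],[0,0,0,0],[0,0,0,0]])

```text
time: 16.45
tool_pos: [457.5, -246.5, 60.5]
tcp_rot: [-1.57, -0.001, -1.447]
contact_force: [0.7, -0.3, 0.3]
grip_width: 64.6
```

arm_command(deltas=[[0,0.0,0,0],[0,0.0,0,0],[0,0,0,0],[0,0,0,0],[0,0,0,0]], claw=255)

```text
time: 16.95
tool_pos: [456.7, -246.3, 59.6]
tcp_rot: [-1.571, -0.0, -1.447]
contact_force: [-2.8, -0.3, 4.1]
grip_width: 39.6
```

arm_command(deltas=[[0,-0.03,0,0],[0,-0.04,0,0],[-0.0345,0,0.0226,0],[-0.0345,0,0.0226,0],[-0.0345,0,0.0226,0]])

```text
time: 17.45
tool_pos: [511.8, -133.8, 129.3]
tcp_rot: [-1.57, 0.0, -1.448]
contact_force: [0.8, -0.3, -1.3]
grip_width: 39.5
```

arm_command(deltas=[[-0.0345,0,0.0226,0],[-0.0345,0,0.0226,0],[0,0.04,0,0],[0,0.04,0,0],[0,0,0,0]])

```text
time: 17.95
tool_pos: [543.8, -59.3, 44.2]
tcp_rot: [-1.581, 0.004, -1.446]
contact_force: [-1.1, 0.2, -2.1]
grip_width: 39.3
```

arm_command(deltas=[[0,0.01,0,0],[0,0.005,0,0],[0,0.003,0,0],[0,0,0,0]])

```text
time: 18.35
tool_pos: [548.1, -61.3, 32.0]
tcp_rot: [-1.57, -0.001, -1.447]
contact_force: [-0.2, -0.5, -1.5]
grip_width: 39.3
```

arm_command(deltas=[[0,0.003,0,0],[0,0,0,0]])

```text
time: 18.55
tool_pos: [548.4, -61.2, 28.9]
tcp_rot: [-1.569, -0.001, -1.447]
contact_force: [0.0, -0.2, 0.8]
grip_width: 39.8
```

arm_command(deltas=[[0.005,0,0,0],[0.005,0,0,0],[0.005,0.001,0,0],[0.004,0.001,0,0],[0,0,0,0]])

```text
time: 19.05
tool_pos: [550.3, -79.3, 27.7]
tcp_rot: [-1.57, 0.001, -1.448]
contact_force: [-2.1, 7.3, 13.7]
grip_width: 39.1
```

```bash
python3 - <<'E'
from h import *
p=vision.capture('wrist')
a=p['img'][150:350,180:390,::-1]
cv2.imwrite('pics/c6.png',np.hstack([cv2.resize(a,(420,400),interpolation=3)]))
E
```

```text
(no output)
```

View pics/c6.png

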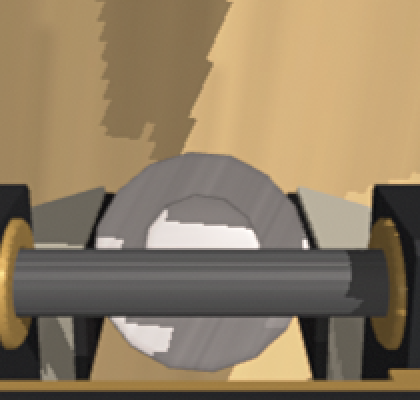

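arm_command(deltas=[[0.003,0.002,0,0],[0.003,0.002,0,0],[0,0,0,0]])

```text
time: 19.4
tool_pos: [551.5, -86.0, 24.9]
tcp_rot: [-1.568, -0.0, -1.447]
contact_force: [-3.8, 4.2, 23.5]
grip_width: 39.5
```

arm_command(deltas=[[0.003,0.002,0,0],[0.003,0.002,0,0],[0,0,0,0]])

```text
time: 19.7
tool_pos: [552.4, -92.6, 21.1]
tcp_rot: [-1.568, -0.001, -1.447]
contact_force: [-5.6, 1.9, 23.3]
grip_width: 39.6
```

```bash
python3 - <<'E'
from h import *
p=vision.capture('wrist');save(p,'w7.png')
g=cv2.cvtColor(p['img'],cv2.COLOR_RGB2GRAY); print(g[190:275,270:290:6].tolist())
for m in vision.regions_of(p,'medium_c')[:2]:
    r=np.where(m['mask'].any(1))[0]; c=np.where(m['mask'].any(0))[0]; print(m['confidence'],r.min(),r.max(),c.min(),c.max())
E
```

```text
[[117, 182, 178, 183], [116, 183, 178, 184], [117, 181, 178, 184], [117, 181, 178, 184], [116, 180, 178, 185], [115, 180, 178, 185], [115, 180, 179, 185], [116, 180, 179, 185], [116, 179, 177, 185], [125, 181, 177, 185], [149, 180, 178, 186], [161, 181, 179, 185], [184, 180, 178, 185], [184, 180, 179, 186], [184, 180, 180, 186], [184, 180, 179, 186], [184, 179, 179, 186], [182, 180, 180, 185], [183, 179, 180, 187], [183, 180, 179, 187], [182, 180, 180, 188], [183, 179, 180, 188], [183, 180, 180, 188], [183, 179, 180, 188], [183, 179, 181, 188], [183, 179, 181, 188], [183, 179, 182, 189], [183, 180, 182, 188], [183, 180, 182, 188], [182, 179, 183, 188], [183, 179, 182, 189], [182, 179, 182, 188], [182, 180, 182, 188], [184, 180, 183, 189], [183, 182, 183, 188], [184, 176, 181, 190], [182, 141, 167, 183], [157, 92, 144, 157], [112, 89, 117, 158], [90, 92, 92, 148], [91, 93, 93, 97], [93, 91, 93, 93], [92, 93, 93, 95], [93, 92, 94, 95], [97, 100, 103, 97], [109, 117, 117, 106], [122, 123, 129, 125], [124, 126, 131, 129], [126, 129, 134, 132], [128, 131, 137, 135], [130, 132, 137, 138], [130, 132, 137, 140], [130, 132, 136, 139], [131, 133, 136, 140], [131, 134, 136, 141], [131, 135, 135, 140], [130, 136, 136, 141], [131, 137, 135, 139], [129, 137, 135, 139], [130, 137, 136, 136], [129, 137, 135, 135], [130, 136, 137, 134], [129, 136, 137, 133], [128, 134, 137, 133], [155, 131, 135, 132], [218, 159, 166, 129], [218, 221, 230, 156], [216, 219, 227, 218], [218, 217, 224, 217], [219, 217, 222, 215], [220, 217, 220, 215], [220, 218, 219, 215], [219, 219, 216, 216], [218, 221, 215, 217], [218, 214, 218, 217], [219, 165, 203, 216], [217, 143, 149, 192], [187, 157, 158, 160], [131, 173, 173, 171], [139, 196, 193, 184], [154, 223, 225, 206], [175, 223, 233, 237], [213, 227, 235, 243], [213, 218, 232, 236], [138, 141, 144, 148]]
0.97 226 339 228 333
```

arm_command(deltas=[[0.003,0.001,0,0],[0.003,0.001,0,0],[0,0,0,0]])

```text
time: 20.1
tool_pos: [553.1, -98.0, 18.5]
tcp_rot: [-1.568, -0.0, -1.447]
contact_force: [-3.7, 3.6, 17.5]
grip_width: 39.6
```

arm_command(deltas=[[0,-0.001,0,0],[0,0,0,0],[0,0,0,0]], claw=100)

```text
time: 20.4
tool_pos: [552.6, -98.0, 17.2]
tcp_rot: [-1.57, -0.0, -1.447]
contact_force: [2.0, 1.5, 2.5]
grip_width: 54.6
```

arm_command(deltas=[[0.0,-0.015,0,0],[0.0,0.0,0,0],[0,0,0,0]])

```text
time: 20.7
tool_pos: [552.2, -97.8, 31.9]
tcp_rot: [-1.571, -0.0, -1.447]
contact_force: [-0.0, 0.4, 0.4]
grip_width: 55.9
```

```bash
python3 - <<'E'
from h import *
o=bot.get_obs();p=vision.capture('wrist');save(p,'w8.png')
print(o['tool_pos'])
for m in vision.regions_of(p,'medium_c')[:2]:
    r=np.where(m['mask'].any(1))[0]; c=np.where(m['mask'].any(0))[0]; print(m['confidence'],r.min(),r.max(),c.min(),c.max(),c.mean())
a=p['img'][150:350,180:390,::-1]
cv2.imwrite('pics/c7.png',np.hstack([cv2.resize(a,(420,400),interpolation=3)]))
E
```

```text
[552.15736275 -97.81345922  31.8986546 ]
0.57 212 339 236 328 282.0
```

View pics/c7.png

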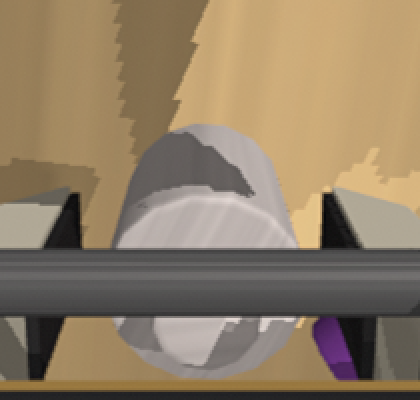

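arm_command(deltas=[[0,0.007,0,0],[0,0.0,0,0]])

```text
time: 21.0
tool_pos: [551.3, -97.4, 23.8]
tcp_rot: [-1.573, 0.001, -1.447]
contact_force: [-0.8, -0.2, 0.6]
grip_width: 55.9
```

arm_command(deltas=[[0,0,0,0],[0,0,0,0],[0,0,0,0],[0,0,0,0]], claw=255)

```text
time: 21.4
tool_pos: [552.2, -97.6, 25.2]
tcp_rot: [-1.571, -0.0, -1.447]
contact_force: [0.6, -0.4, -1.5]
grip_width: 39.3
```

arm_command(deltas=[[0,-0.05,0,0],[0,-0.05,0,0],[0,-0.05,0,0],[0,0,0,0],[-0.044,0,0.0048,0]])

```text
time: 21.9
tool_pos: [552.7, -57.0, 176.6]
tcp_rot: [-1.567, -0.003, -1.452]
contact_force: [0.6, 1.2, -2.6]
grip_width: 39.2
```

arm_command(deltas=[[-0.044,0,0.0048,0],[-0.044,0,0.0048,0],[-0.044,0,0.0048,0],[0,0,0,0],[0,0.02,0,0]])

```text
time: 22.4
tool_pos: [550.5, 80.8, 156.5]
tcp_rot: [-1.567, -0.001, -1.443]
contact_force: [-0.3, -0.7, -2.1]
grip_width: 39.4
```

arm_command(deltas=[[0,0.01,0,0],[0,0.003,0,0],[0,0.0,0,0]])

```text
time: 22.7
tool_pos: [549.2, 78.8, 141.6]
tcp_rot: [-1.572, 0.0, -1.447]
contact_force: [0.3, 1.0, -1.8]
grip_width: 39.5
```

arm_command(deltas=[[0,0.003,0,0],[0,0.003,0,0],[0,0.001,0,0],[0,0.0,0,0]])

```text
time: 23.1
tool_pos: [549.5, 79.3, 135.2]
tcp_rot: [-1.571, -0.0, -1.447]
contact_force: [-0.0, -0.2, -2.3]
grip_width: 39.5
```

arm_command(deltas=[[0,0.0,0,0],[0,0.0,0,0]])

```text
time: 23.3
tool_pos: [549.5, 79.4, 135.3]
tcp_rot: [-1.571, -0.0, -1.447]
contact_force: [-0.2, -0.3, -1.8]
grip_width: 39.8
```

arm_command(deltas=[[0,0.002,0,0],[0,0.0015,0,0],[0,0.0,0,0]])

```text
time: 23.6
tool_pos: [549.8, 79.5, 133.7]
tcp_rot: [-1.569, -0.0, -1.446]
contact_force: [-4.8, 0.3, 12.8]
grip_width: 39.8
```

arm_command(deltas=[[0,-0.0015,0,0],[0,0.0,0,0],[0,0,0,0]], claw=100)

```text
time: 23.9
tool_pos: [549.6, 79.4, 133.1]
tcp_rot: [-1.571, -0.0, -1.447]
contact_force: [-0.6, -0.1, 1.0]
grip_width: 54.9
```

arm_command(deltas=[[0,-0.03,0,0],[0,-0.04,0,0],[0,-0.03,0,0],[0.0448,0,0.0062,0],[0.0448,0,0.0062,0]])

```text
time: 24.4
tool_pos: [573.6, -8.0, 234.5]
tcp_rot: [-1.568, -0.001, -1.443]
contact_force: [1.0, 1.2, -0.3]
grip_width: 56.0
```

arm_command(deltas=[[0.0448,0,0.0062,0],[0.0448,0,0.0062,0],[0.0448,0,0.0062,0],[0.0448,0,0.0062,0],[0.0448,0,0.0062,0]])

```text
time: 24.9
tool_pos: [631.6, -228.3, 232.8]
tcp_rot: [-1.571, 0.0, -1.447]
contact_force: [1.2, -0.2, -0.2]
grip_width: 55.7
```

arm_command(deltas=[[0,0,0,0],[0,0,0,0],[0,0,0,0]])

```text
time: 25.2
tool_pos: [631.2, -225.4, 232.9]
tcp_rot: [-1.571, 0.001, -1.446]
contact_force: [-0.2, 0.0, -0.2]
grip_width: 56.2
```

```bash
python3 - <<'E'
from h import *
o=bot.get_obs();p=vision.capture('wrist');save(p,'w9.png')
print(o['tool_pos'])
for m in vision.regions_of(p,'small_c')[:4]:
    r,c=np.where(m['mask']); print(m['confidence'],r.min(),r.max(),c.min(),c.max(),c.mean(), p['img'][m['mask']].mean(0))
# expected knob pixel
Rm=R.from_euler('xyz',o['tcp_rot']); t=Rm.inv().apply(np.array([629,-209.1,88.1])-o['tool_pos']); q=np.linalg.inv(p['mount'])@np.r_[t,1];u=p['camera_matrix']@q[:3];print(u/u[2])
q=vision.capture('side'); save(q,'side3.png'); q=vision.capture('top'); save(q,'top3.png')
E
```

```text
[ 631.23827297 -225.39970557  232.91009885]
0.95 40 100 246 305 275.8740779768177 [ 99.23972603  49.64963119 118.17228662]
0.62 44 98 107 171 138.88252569750367 [ 94.52129222  46.63338228 113.27361723]
0.6 77 141 367 411 387.45870535714283 [192.33705357  98.31752232  41.45200893]
[280.7514951  181.14292802   1.        ]
```

```bash
python3 - <<'E'
import cv2,numpy as np
a=cv2.imread('pics/w9.png');h=cv2.cvtColor(a,cv2.COLOR_BGR2HSV)
m=((h[...,1]<40)&(h[...,2]>130)).astype(np.uint8);m[235:]=0
n,l,s,c=cv2.connectedComponentsWithStats(m)
for i in range(1,n):
    if s[i,4]>60: print(s[i],c[i].round())
E
```

```text
[ 264  172   34   47 1048] [279. 192.]
[466 206  94  29 887] [515. 225.]
```

arm_command(deltas=[[0.001,0.05,0,0],[0,0.05,0,0],[0,0.04,0,0],[0,0.02,0,0],[0,0,0,0]])

```text
time: 25.9
tool_pos: [629.6, -225.7, 69.7]
tcp_rot: [-1.577, 0.004, -1.446]
contact_force: [-0.8, -1.1, -0.2]
grip_width: 56.0
```

arm_command(deltas=[[0,0.01,0,0],[0,0.004,0,0],[0,0,0,0]])

```text
time: 26.2
tool_pos: [631.8, -227.4, 59.9]
tcp_rot: [-1.57, -0.001, -1.446]
contact_force: [-0.5, -0.5, -0.2]
grip_width: 55.7
```

arm_command(deltas=[[0,0,0,0],[0,0,0,0],[0,0,0,0],[0,0,0,0],[0,0,0,0]], claw=255)

```text
time: 26.7
tool_pos: [631.7, -227.5, 59.6]
tcp_rot: [-1.57, -0.0, -1.447]
contact_force: [0.5, -0.8, 1.5]
grip_width: 29.4
```

arm_command(deltas=[[0,-0.03,0,0],[0,-0.04,0,0],[-0.0436,0,-0.0157,0],[-0.0436,0,-0.0157,0],[-0.0436,0,-0.0157,0]])

```text
time: 27.2
tool_pos: [567.5, -102.3, 129.3]
tcp_rot: [-1.571, 0.0, -1.448]
contact_force: [0.6, 0.4, -1.8]
grip_width: 29.3
```

arm_command(deltas=[[-0.0436,0,-0.0157,0],[0,0.04,0,0],[0,0.045,0,0],[0,0.01,0,0],[0,0,0,0]])

```text
time: 27.7
tool_pos: [546.6, -62.0, 33.0]
tcp_rot: [-1.574, 0.001, -1.447]
contact_force: [0.6, -0.0, -0.9]
grip_width: 29.8
```

arm_command(deltas=[[0,0.004,0,0],[0,0.002,0,0],[0,0.0,0,0]])

```text
time: 28.0
tool_pos: [548.4, -62.5, 29.3]
tcp_rot: [-1.569, -0.001, -1.447]
contact_force: [0.1, -0.9, -1.0]
grip_width: 29.3
```

arm_command(deltas=[[0,0.002,0,0],[0.002,0.002,0,0],[0.004,0.001,0,0],[0,0,0,0]])

```text
time: 28.4
tool_pos: [549.5, -67.2, 26.9]
tcp_rot: [-1.567, 0.0, -1.447]
contact_force: [-4.9, 6.9, 24.5]
grip_width: 29.4
```

arm_command(deltas=[[0.005,0,0,0],[0.005,0,0,0],[0,0,0,0]])

```text
time: 28.7
tool_pos: [550.9, -77.6, 25.8]
tcp_rot: [-1.567, -0.0, -1.447]
contact_force: [-2.3, 4.0, 14.0]
grip_width: 29.0
```

```bash
cat > t.py <<'E'
from h import *
import sys
o=bot.get_obs();p=vision.capture('wrist');save(p,sys.argv[1])
a=p['img'][:,:,::-1];hh=cv2.cvtColor(a,cv2.COLOR_BGR2HSV)
m=((hh[...,1]<40)).astype(np.uint8)[195:275,240:325]
for r in range(0,80,3): print(195+r,''.join('#' if x else '.' for x in m[r,::2]), int(a[195+r,281].mean()))
print(o['tool_pos'],o['contact_force'])
E
python3 t.py w10.png
```

```text
195 ........................................... 112
198 ........................................... 110
201 ........................................... 120
204 ........................................... 153
207 ........................................... 176
210 ........................................... 174
213 ........................................... 173
216 ........................................... 172
219 ........................................... 173
222 ........................................... 173
225 ........................................... 174
228 ........................................... 132
231 ..............##############............... 137
234 ...........###################............. 140
237 .........#######################........... 141
240 .......###########################......... 141
243 .....##############################........ 140
246 ##...################################..#### 142
249 #######################################.### 118
252 ########################################### 133
255 ########################################### 137
258 #########################################.# 142
261 ########################################### 141
264 ########################################### 238
267 ########################################### 230
270 ########################################### 224
273 ########################################### 223
[550.88887845 -77.61428926  25.78526263] [-2.31948821  4.00312977 14.01835726]
```

```bash
cat > pr.py <<'E'
import numpy as np,sys
H=float(sys.argv[1]);r,hb,rk,ht=15,48,7.5,60
def v(x,y):
    a,b=x+66.5,y+149.5; return 211.3+362.7*(.969*a-.249*b)/(.249*a+.969*b)
for d in range(0,41,5):
    t=np.radians(d);c,s=np.cos(t),np.sin(t);h=(H-r*s)/c
    f=lambda k,rr:v(-(k-h)*s-rr*c,-11-(k-h)*c+rr*s)
    print(d,round(h,1),'foot',round(f(0,r)),'bodytop',round(f(hb,r)),'knobtop',round(f(ht,rk)),'knobback',round(f(ht,-rk)))
E
python3 pr.py 36.8
```

```text
0 36.8 foot 224 bodytop 260 knobtop 293 knobback 331
5 35.6 foot 230 bodytop 257 knobtop 288 knobback 329
10 34.7 foot 236 bodytop 254 knobtop 282 knobback 325
15 34.1 foot 241 bodytop 250 knobtop 276 knobback 319
20 33.7 foot 247 bodytop 247 knobtop 269 knobback 313
25 33.6 foot 253 bodytop 244 knobtop 262 knobback 307
30 33.8 foot 259 bodytop 241 knobtop 256 knobback 300
35 34.4 foot 265 bodytop 239 knobtop 250 knobback 293
40 35.5 foot 272 bodytop 239 knobtop 246 knobback 287
```

arm_command(deltas=[[0.004,0.001,0,0],[0.005,0.001,0,0],[0.005,0.001,0,0],[0,0,0,0]])

```text
time: 29.15
tool_pos: [552.5, -91.4, 22.3]
tcp_rot: [-1.568, 0.0, -1.447]
contact_force: [-0.3, 5.0, 10.4]
grip_width: 29.3
```

```bash
python3 t.py w11.png; python3 pr.py 34.5
```

```text
195 ........................................... 173
198 ........................................... 173
201 ........................................... 172
204 ........................................... 173
207 ........................................... 173
210 ........................................... 174
213 ........................................... 174
216 ................#########.................. 164
219 .............###############............... 99
222 ...........###################............. 102
225 .........#######################........... 104
228 ........#########################.......... 104
231 .......###########################......... 103
234 .......###########################......... 124
237 ......#############################........ 141
240 .....###############################....... 139
243 .....###############################....... 138
246 ##..#################################..#### 136
249 ########################################### 135
252 ########################################### 135
255 ########################################### 136
258 .####
[... 165 characters left out ...]
############################# 222
270 ########################################### 218
273 ########################################### 218
[552.50021827 -91.36096009  22.30968405] [-0.25281882  4.98739532 10.37900172]
0 34.5 foot 225 bodytop 262 knobtop 296 knobback 335
5 33.3 foot 231 bodytop 259 knobtop 291 knobback 332
10 32.4 foot 236 bodytop 255 knobtop 284 knobback 327
15 31.7 foot 242 bodytop 251 knobtop 277 knobback 321
20 31.3 foot 247 bodytop 247 knobtop 269 knobback 315
25 31.1 foot 253 bodytop 243 knobtop 262 knobback 307
30 31.2 foot 258 bodytop 240 knobtop 255 knobback 300
35 31.6 foot 264 bodytop 237 knobtop 248 knobback 292
40 32.5 foot 270 bodytop 236 knobtop 243 knobback 285
```

arm_command(deltas=[[0.002,0,0,0],[0,0,0,0]])

```text
time: 29.4
tool_pos: [552.6, -93.0, 22.3]
tcp_rot: [-1.568, 0.001, -1.447]
contact_force: [-1.4, 6.1, 10.4]
grip_width: 29.0
```

arm_command(deltas=[[0,0,0,0],[0,0,0,0],[0,0,0,0]], claw=125)

```text
time: 29.7
tool_pos: [551.7, -94.1, 20.4]
tcp_rot: [-1.57, -0.0, -1.447]
contact_force: [0.1, -0.4, -0.4]
grip_width: 45.5
```

arm_command(deltas=[[0.0,-0.01,0,0],[0.0,0.0,0,0],[0,0,0,0]])

```text
time: 30.0
tool_pos: [551.9, -94.1, 30.7]
tcp_rot: [-1.57, -0.001, -1.447]
contact_force: [0.1, -0.3, -0.6]
grip_width: 46.8
```

```bash
python3 t.py w12.png
```

```text
195 ........................................... 164
198 ........................................... 164
201 ........................................... 164
204 ........................................... 163
207 ........................................... 163
210 ..................########................. 167
213 ..............###############.............. 130
216 ............###################............ 99
219 ..........#######################.......... 99
222 .........########################.......... 99
225 .........#########################......... 100
228 ........###########################........ 100
231 .......############################........ 99
234 .......#############################....... 100
237 .......#############################....... 112
240 ......###############################...... 153
243 ......###############################...... 161
246 ......###############################...... 123
249 .....#################################..... 197
252 .....#################################..... 191
255 ....###################################.... 192
258 ....###################################.... 190
261 ....###################################.... 171
264 ...#####################################... 177
267 ...#####################################... 199
270 ....####################################... 212
273 ....####################################... 189
[551.85669602 -94.06978086  30.7013628 ] [ 0.1110016  -0.25899689 -0.56698093]
```

arm_command(deltas=[[-0.006,0,0,0],[0,0.008,0,0],[0,0,0,0]])

```text
time: 30.35
tool_pos: [550.0, -87.4, 20.9]
tcp_rot: [-1.573, 0.001, -1.446]
contact_force: [-0.4, -0.4, -0.0]
grip_width: 46.8
```

arm_command(deltas=[[0,0,0,0],[0,0,0,0],[0,0,0,0],[0,0,0,0]], claw=255)

```text
time: 30.75
tool_pos: [550.8, -88.0, 22.2]
tcp_rot: [-1.571, -0.0, -1.447]
contact_force: [-0.0, 0.3, -1.0]
grip_width: 29.0
```

arm_command(deltas=[[0,-0.05,0,0],[0,-0.05,0,0],[0,-0.05,0,0],[0,0,0,0],[-0.0417,0,0.0024,0]])

```text
time: 31.25
tool_pos: [549.4, -49.6, 173.7]
tcp_rot: [-1.566, -0.003, -1.452]
contact_force: [1.4, 1.1, -2.6]
grip_width: 29.5
```

arm_command(deltas=[[-0.0417,0,0.0024,0],[-0.0417,0,0.0024,0],[0,0,0,0],[0,0.025,0,0],[0,0.01,0,0]])

```text
time: 31.75
tool_pos: [541.2, 37.0, 135.1]
tcp_rot: [-1.574, 0.0, -1.446]
contact_force: [-0.5, -0.5, -1.8]
grip_width: 29.9
```

arm_command(deltas=[[0,0.002,0,0],[0,0.0,0,0],[0,0,0,0]])

```text
time: 32.05
tool_pos: [542.9, 36.6, 135.8]
tcp_rot: [-1.57, -0.0, -1.447]
contact_force: [0.4, 0.1, -1.1]
grip_width: 29.2
```

arm_command(deltas=[[0,0.003,0,0],[0,0.0015,0,0],[0,0,0,0]])

```text
time: 32.35
tool_pos: [542.6, 37.0, 131.0]
tcp_rot: [-1.57, -0.0, -1.447]
contact_force: [0.4, -0.1, -0.2]
grip_width: 29.8
```

arm_command(deltas=[[0,0,0,0],[0,0.0,0,0],[0,0,0,0]], claw=125)

```text
time: 32.65
tool_pos: [542.5, 37.1, 130.8]
tcp_rot: [-1.571, -0.0, -1.447]
contact_force: [-0.1, 0.1, 0.5]
grip_width: 45.5
```

arm_command(deltas=[[0,-0.03,0,0],[0,-0.04,0,0],[0,-0.03,0,0],[-0.0335,0,0.01,0],[-0.0335,0,0.01,0]])

```text
time: 33.15
tool_pos: [554.7, 106.2, 232.3]
tcp_rot: [-1.568, -0.0, -1.449]
contact_force: [0.6, -0.2, -0.6]
grip_width: 46.8
```

arm_command(deltas=[[-0.0335,0,0.01,0],[0,0,0,0],[0,0,0,0]], claw=47)

```text
time: 33.45
tool_pos: [559.6, 141.0, 230.4]
tcp_rot: [-1.571, -0.0, -1.445]
contact_force: [-0.4, -0.8, 0.2]
grip_width: 66.3
```

```bash
python3 - <<'E'
from h import *
o=bot.get_obs();p=vision.capture('wrist');save(p,'w13.png',(80,0,480,420),1.4)
print(o['tool_pos'])
for n in ('large_c','medium_c','small_c'):
    for d in vision.find_in(p,n)[:2]: print(n,d['confidence'],ww(p,d['xyz'],o).round())
Rm=R.from_euler('xyz',o['tcp_rot']); t=Rm.inv().apply(np.array([560,140.5,184])-o['tool_pos']); q=np.linalg.inv(p['mount'])@np.r_[t,1];u=p['camera_matrix']@q[:3];print(u/u[2])
E
```

```text
[559.55810334 141.02875292 230.41919775]
large_c 0.6 [556. 146. 170.]
medium_c 0.56 [546.  78. 164.]
small_c 0.77 [535.  50. 146.]
small_c 0.16 [542.  78. 165.]
[281.98612214 239.63235297   1.        ]
```

View pics/w13.png

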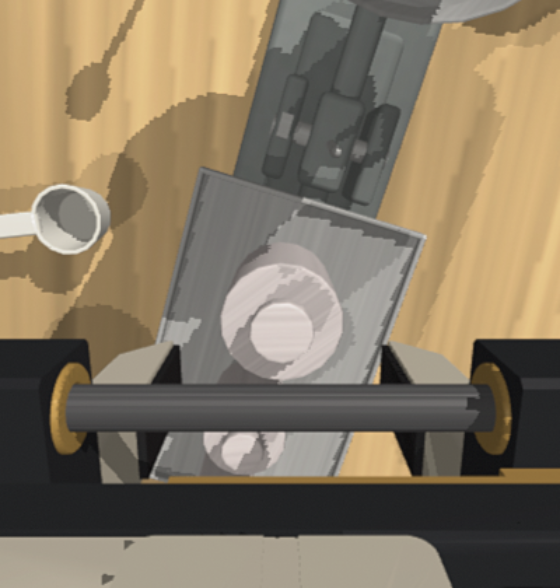

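arm_command(deltas=[[0,0.04,0,0],[0,0.03,0,0],[0,0.02,0,0],[0,0.006,0,0],[0,0,0,0]])

```text
time: 34.15
tool_pos: [559.6, 139.8, 134.3]
tcp_rot: [-1.572, -0.0, -1.448]
contact_force: [0.2, -0.7, 0.5]
grip_width: 75.1
```

arm_command(deltas=[[0,0,0,0],[0,0,0,0],[0,0,0,0],[0,0,0,0]], claw=255)

```text
time: 34.55
tool_pos: [560.2, 140.6, 135.7]
tcp_rot: [-1.569, -0.0, -1.447]
contact_force: [-1.5, -0.1, 4.8]
grip_width: 53.6
```

arm_command(deltas=[[0,-0.004,0,0],[0,-0.01,0,0],[0,-0.02,0,0],[0,-0.03,0,0],[0,-0.04,0,0]])

```text
time: 35.05
tool_pos: [558.5, 140.4, 238.4]
tcp_rot: [-1.575, -0.0, -1.447]
contact_force: [1.8, 0.7, -4.4]
grip_width: 53.4
```

arm_command(deltas=[[0,0,0,0],[0.0498,0,-0.0079,0],[0.0498,0,-0.0079,0],[0.0498,0,-0.0079,0],[0.0498,0,-0.0079,0]])

```text
time: 35.55
tool_pos: [552.3, -60.8, 238.1]
tcp_rot: [-1.572, 0.0, -1.446]
contact_force: [1.1, 0.3, -3.9]
grip_width: 53.8
```

arm_command(deltas=[[0.0498,0,-0.0079,0],[0.0498,0,-0.0079,0],[0.0498,0,-0.0079,0],[0.0498,0,-0.0079,0],[0,0,0,0]])

```text
time: 36.05
tool_pos: [545.0, -265.5, 237.3]
tcp_rot: [-1.573, -0.002, -1.453]
contact_force: [1.0, -0.6, -4.7]
grip_width: 53.2
```

arm_command(deltas=[[0,0.05,0,0],[0,0.04,0,0],[0,0.02,0,0],[0,0,0,0],[0,0,0,0]])

```text
time: 36.55
tool_pos: [546.7, -259.0, 129.0]
tcp_rot: [-1.571, 0.0, -1.446]
contact_force: [0.2, -0.3, -3.3]
grip_width: 53.5
```

arm_command(deltas=[[0.003,0.02,-0.002,0],[0,0.015,0,0],[0,0.002,0,0],[0,0,0,0]])

```text
time: 36.95
tool_pos: [545.6, -262.7, 93.1]
tcp_rot: [-1.569, -0.001, -1.446]
contact_force: [-0.0, -0.0, -3.7]
grip_width: 53.4
```

arm_command(deltas=[[0,0.003,0,0],[0,0.002,0,0],[0,0,0,0]])

```text
time: 37.25
tool_pos: [546.2, -263.2, 89.3]
tcp_rot: [-1.567, -0.003, -1.446]
contact_force: [-2.5, 1.2, 6.7]
grip_width: 53.6
```

arm_command(deltas=[[-0.003,0.0025,0,0],[-0.003,0.003,0,0],[-0.003,0.003,0,0],[-0.0025,0.003,0,0],[0,0,0,0]])

```text
time: 37.75
tool_pos: [545.9, -251.8, 79.1]
tcp_rot: [-1.565, -0.005, -1.446]
contact_force: [-0.1, 3.7, 12.0]
grip_width: 53.5
```

arm_command(deltas=[[-0.002,0.0035,0,0],[-0.002,0.0035,0,0],[0,0,0,0]])

```text
time: 38.05
tool_pos: [545.4, -247.2, 71.8]
tcp_rot: [-1.565, -0.004, -1.446]
contact_force: [0.5, 4.7, 11.7]
grip_width: 53.8
```

```bash
sed -i 's/\[195:275,240:325\]/[195:275,220:345]/' t.py; python3 t.py w14.png; sed -i 's/r,hb,rk,ht=.*/r,hb,rk,ht=27,62,13.5,75/; s/^    t=.*/    t=np.radians(d);c,s=np.cos(t),np.sin(t);h=H/' pr.py; python3 pr.py 37.7
```

```text
195 ............................................................... 161
198 ............................................................... 78
201 ............................................................... 105
204 ............................................................... 105
207 ............................................................... 109
210 ............................................................... 113
213 ............................................................... 98
216 ............................................................... 60
219 ..........................#########............................ 199
222 ..................##########################................... 207
225 ...............###############################................. 205
228 ............#####################################.............. 203
231 ..........##########################################........... 206
234 .......###############################################......... 209
237 .....###################################################....... 207
240 ....###############
[... 706 characters left out ...]
########################################################## 218
273 ############################################################### 210
[ 545.38551558 -247.21406218   71.78925801] [ 0.49146637  4.73479748 11.67315845]
0 37.7 foot 200 bodytop 241 knobtop 297 knobback 372
5 37.7 foot 206 bodytop 233 knobtop 285 knobback 365
10 37.7 foot 212 bodytop 226 knobtop 274 knobback 358
15 37.7 foot 218 bodytop 219 knobtop 263 knobback 349
20 37.7 foot 224 bodytop 213 knobtop 252 knobback 340
25 37.7 foot 231 bodytop 208 knobtop 242 knobback 330
30 37.7 foot 238 bodytop 204 knobtop 232 knobback 319
35 37.7 foot 245 bodytop 201 knobtop 224 knobback 308
40 37.7 foot 252 bodytop 199 knobtop 216 knobback 296
```

arm_command(deltas=[[-0.0015,0.003,0,0],[-0.0015,0.003,0,0],[-0.001,0.002,0,0],[0,0,0,0]])

```text
time: 38.5
tool_pos: [544.7, -243.0, 63.2]
tcp_rot: [-1.565, -0.003, -1.446]
contact_force: [0.6, 5.3, 7.7]
grip_width: 53.6
```

```bash
python3 t.py w15.png | awk '{print $1,$NF, ($2~/#/)}' | tr '\n' ';'
```

```text
195 146 0;198 150 0;201 153 0;204 154 0;207 94 0;210 128 0;213 200 1;216 201 1;219 200 1;222 204 1;225 204 1;228 205 1;231 206 1;234 206 1;237 199 1;240 177 1;243 219 1;246 214 1;249 212 1;252 215 1;255 211 1;258 206 1;261 207 1;264 214 1;267 218 1;270 217 1;273 208 1;[ ] 0;
```

arm_command(deltas=[[-0.001,0.002,0,0],[-0.001,0.0015,0,0],[0,0,0,0]])

```text
time: 38.85
tool_pos: [544.6, -242.1, 61.0]
tcp_rot: [-1.565, -0.005, -1.446]
contact_force: [-0.5, 2.4, 16.6]
grip_width: 54.0
```

arm_command(deltas=[[0,0,0,0],[0,0,0,0],[0,0,0,0],[0,0,0,0]], claw=47)

```text
time: 39.25
tool_pos: [542.2, -241.2, 56.7]
tcp_rot: [-1.571, -0.0, -1.447]
contact_force: [-0.3, -0.0, -0.0]
grip_width: 74.2
```

arm_command(deltas=[[0,-0.02,0,0],[0,-0.05,0,0],[0,-0.05,0,0],[0,-0.05,0,0],[0,0,0,0]])

```text
time: 39.75
tool_pos: [545.1, -242.8, 234.6]
tcp_rot: [-1.56, -0.009, -1.447]
contact_force: [-0.1, -0.8, -0.3]
grip_width: 75.1
```

```bash
python3 - <<'E'
from h import *
o=bot.get_obs();p=vision.capture('wrist');save(p,'w16.png')
print(o['tool_pos'],o['contact_force'])
for d in vision.find_in(p,'large_c')[:2]: print(d['confidence'],ww(p,d['xyz'],o).round())
Rm=R.from_euler('xyz',o['tcp_rot'])
for X in ([540,-222.5,107.3],[540.7,-228.2,89]): 
    t=Rm.inv().apply(np.array(X)-o['tool_pos']); q=np.linalg.inv(p['mount'])@np.r_[t,1];u=p['camera_matrix']@q[:3];print('expect',u/u[2])
for m in vision.regions_of(p,'large_c')[:1]:
    r,c=np.where(m['mask']);print(r.min(),r.max(),c.min(),c.max())
# bright knob
E
```

```text
[ 545.10664555 -242.82417288  234.56820425] [-0.13206801 -0.84556337 -0.29428474]
0.7 [ 539. -236.  102.]
expect [275.81322791 177.85167579   1.        ]
expect [275.80821786 181.02393187   1.        ]
154 234 245 311
```

arm_command(deltas=[[0.025,0,-0.043,0],[0.025,0,-0.043,0],[0.025,0,-0.043,0],[0.025,0,-0.043,0],[0.025,0,-0.043,0]])

```text
time: 40.4
tool_pos: [342.2, -391.8, 224.6]
tcp_rot: [-1.573, 0.004, -1.446]
contact_force: [1.0, -1.5, 0.5]
grip_width: 75.5
```

arm_command(deltas=[[0.025,0,-0.043,0],[0,0,0,0],[0,0,0,0]])

```text
time: 40.7
tool_pos: [303.7, -421.8, 224.9]
tcp_rot: [-1.572, 0.004, -1.45]
contact_force: [0.8, 0.3, -0.8]
grip_width: 75.1
```

```bash
python3 - <<'E'
from h import *
q=vision.capture('side'); save(q,'side4.png')
P={}
for n in ('large_c','medium_c','small_c','canister_a_c','mug_c','sugar_bowl_c','scoop_c','cafetiere_c','tin_c','rack','beam'):
    for d in vision.find_in(q,n)[:4]: x=w(q,d['xyz']);print('side',n,round(d['confidence'],2),x.round(),px(q,x).round())
a=cv2.imread('pics/side0.png');b=q['img'][:,:,::-1].copy();s=8
def mt(x0,y0,x1,y1):
    t=cv2.resize(a[y0:y1,x0:x1],None,fx=s,fy=s,interpolation=2);g=cv2.resize(b[y0-14:y1+10,x0-6:x1+6],None,fx=s,fy=s,interpolation=2)
    r=cv2.matchTemplate(g,t,cv2.TM_CCOEFF_NORMED);_,m,_,l=cv2.minMaxLoc(r);print('shift',m,l[0]/s-6,l[1]/s-14)
mt(258,106,290,128); mt(268,106,292,130); mt(255,190,298,206); mt(285,180,300,206); mt(225,265,330,315)
p=vision.capture('top'); save(p,'top4.png')
for n in ('large_c','medium_c','small_c'):
    for d in vision.find_in(p,n)[:4]: x=w(p,d['xyz']);print('top',n,round(d['confidence'],2),x.round())
E
```

```text
side large_c 0.59 [ 540. -257.   90.] [294. 272.]
side medium_c 0.47 [551.  72. 179.] [276. 179.]
side small_c 0.6 [ 611. -128.   27.] [305. 248.]
side small_c 0.57 [ 482. -140.   20.] [269. 258.]
side small_c 0.5 [ 721. -149.   29.] [337. 247.]
side small_c 0.41 [542.  27. 157.] [276. 193.]
side canister_a_c 0.79 [592. 319. 221.] [273. 124.]
side mug_c 0.62 [768. -18.  54.] [340. 212.]
side mug_c 0.44 [423.  15.  42.] [244. 222.]
side sugar_bowl_c 0.59 [551. 519. 136.] [254. 112.]
side sugar_bowl_c 0.47 [422.  16.  40.] [243. 222.]
side sugar_bowl_c 0.42 [593. 318. 123.] [274. 144.]
side sugar_bowl_c 0.31 [404. 133.  28.] [234. 201.]
side scoop_c 0.73 [406. 132.  29.] [235. 201.]
side scoop_c 0.45 [551.  68. 179.] [276. 179.]
side tin_c 0.75 [398. 516.  89.] [219. 126.]
side rack 0.86 [ 546. -322.   47.] [300. 297.]
side beam 0.59 [ 543. -594.  236.] [330. 357.]
side beam 0.56 [572. 142. 126.] [278. 175.]
shift 0.738642692565918 0.125 -3.625
shift 0.6847814321517944 0.0 -3.625
shift 0.6280704140663147 0.0 2.75
shift 0.8246650099754333 -0.125 3.25
shift 0.3317413628101349 0.375 -0.125
top large_c 0.81 [ 540. -236.   97.]
top large_c 0.54 [567. 156. 126.]
top large_c 0.43 [558. 112. 124.]
top medium_c 0.56 [544.  84. 179.]
top small_c 0.67 [ 481. -125.   26.]
top small_c 0.56 [ 720. -135.   26.]
top small_c 0.47 [542.  41. 178.]
top small_c 0.33 [ 541. -234.   96.]
```

```bash
python3 - <<'E'
import cv2,numpy as np
for n in ('top','side'):
    for k in (0,4):
        h=cv2.cvtColor(cv2.imread(f'pics/{n}{k}.png'),cv2.COLOR_BGR2HSV)
        for nm,lo,hi in (('purple',130,160),('orange',6,12)):
            m=((h[...,0]>=lo)&(h[...,0]<=hi)&(h[...,1]>(120 if nm=='purple' else 220))).astype(np.uint8)
            _,_,s,c=cv2.connectedComponentsWithStats(m)
            print(n,k,nm,[(int(s[i,4]),c[i].round(1).tolist()) for i in range(1,len(s)) if s[i,4]>15][:5])
a,b=[cv2.imread(f'pics/top{k}.png') for k in (0,4)]
d=cv2.absdiff(a,b).max(2)
for nm,(x0,y0,x1,y1) in dict(sugar=(265,245,297,277),scoop=(228,248,252,290),mug=(255,146,290,175),rack=(328,175,378,258)).items():
    t=a[y0:y1,x0:x1];g=b[y0-5:y1+5,x0-5:x1+5];r=cv2.matchTemplate(g,t,cv2.TM_CCOEFF_NORMED);print(nm,cv2.minMaxLoc(r)[1],cv2.minMaxLoc(r)[3])
E
```

```text
top 0 purple [(46, [307.2, 202.0]), (46, [311.9, 232.5])]
top 0 orange []
top 4 purple [(46, [307.2, 202.0]), (60, [312.4, 234.7])]
top 4 orange []
side 0 purple [(106, [303.8, 247.8]), (113, [271.3, 256.5])]
side 0 orange []
side 4 purple [(107, [303.8, 247.8]), (117, [268.4, 257.5])]
side 4 orange []
sugar 0.9900525808334351 (5, 5)
scoop 0.9512118697166443 (5, 5)
mug 0.9973255395889282 (5, 5)
rack 0.7736865282058716 (4, 4)
```

```bash
python3 -c "
from h import *
o=bot.get_obs();print(o['time'],o['contact_force'],abs(o['dq']).max());print(job.close_job())"
```

```text
41.5 [ 0.63686405 -0.49028222  0.42614259] 0.0017924094177413047
the job is handed in; nothing more can be done
None
```

The canister weighs 300 g. The medium (200 g) and small (100 g) weights stand upright on the plate, the beam is level, and I handed the job in at 41.5 s.

- **How I got there:** I tried the 400 g weight first. The beam came to about −0.09 rad, meaning 100 g too heavy. I put the medium and small weights on the plate, then took the large one off and set it back on the stand. I stood each weight upright on the bare dresser before carrying it to the plate.
- **Last checks:**
  - In the side camera the canister lid had risen 3.6 px and the plate had dropped about 3 px since the start. Level should be about 3.2–3.5 px.
  - The networks found the large weight back in its slot, within about 3 mm of where it began. I checked its lean only from those numbers, because my picture views were used up.
  - The mug, sugar bowl and scoop had not moved in the top view. The arm was touching nothing.
- **One fault:** the purple look-alike at about (493, −129) shifted by roughly 8 mm, probably brushed by a finger while I was standing weights up. I left it there, since pushing it back might have made it roll further.
- **Disagreement:** the side view's network put the sugar bowl about 30 mm off, probably because the arm partly hid it.

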